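Tighten the slotted lock screw of a cell carrier

ROBOT

A 6-joint arm with a two-finger parallel gripper is mounted at the origin on a cart in front of the work surface, level with it; the furniture and walls round the work are solid. World frame = base frame: x ahead of the robot, y to its left, z up, the work surface at z = 0. Lengths are in m, angles in rad, forces in N, time in s.
With the tool pointing down it reaches from about 0.35 to 0.775 m from the base axis. Payload 5.5 kg.
Tool frame: the origin (TCP) lies on the centre line of the jaws, within the pads' length; the fingertips stand 11 mm ahead of it and the grasp point (between the pads) lies 8 mm behind it; z points along the fingers, y is the line along which they close (so a half turn about z gives the same grasp; the last joint's range is limited). The gripper opens to 85 mm and grips with 20 to 120 N. Pads are 22 mm wide; open, the fingers measure 114 mm over their backs; the gripper's body (76 mm by 85 mm) begins 54 mm behind the grasp point. The pads swing forward as they close: fully open they stand 13 mm farther back than shut.
Start: joints at [1.189, 0.313, 0.046, 1.304, 0, 1.431], TCP at [0.138, 0.558, 0.218] pointing down, gripper open.
Joint ranges: [-2.76, 2.76], [-0.86, 1.69], [-1.03, 1.26], [-2.2, 2.34], [-1.47, 1.5], [-3.14, 3.14]. Speed limits (rad/s): [2.57, 2.57, 3.14, 3.14, 3.14, 3.14].

INTERFACE

Orientations are given as a unit quaternion [w, x, y, z].
In Python, from workcell import get_state, eyes, env gives the robot as it stands.
- The arm moves only by the shell command python3 -m inch 'ROWS' [OPENING] [FORCE]. ROWS is JSON, one flat list of numbers, 4 for each row, row after row: the shift along the tool's x, y, z in cm, then the turn about the tool's z in rad. A call has exactly 5 rows; each row shifts and turns the commanded pose from where the row before left it, along the tool's axes as they then stand; what a row does not reach is not made up. A row lasts 1/12 s, in which the tool goes at most 41.7 mm and 7.16 degrees, less where a joint would pass 70% of its speed; a pose out of reach is approached as far as the arm can. A call is refused whole if a number of a shift passes 4.17 or a number of a turn 0.125, either way. A call with a gripper value outside its range is refused whole. OPENING is the opening, from -1 (shut) to 1 (fully open), set as the call begins (- or left out, the last holds). The fingers move at their own pace and stop on an object; FORCE is the grip in N (left out, the last holds). Time passes only in rows, so rows that do not move let the fingers close, or fill a call up. It gives the time, the measured TCP pose, the force, the opening and the grip force at its end, in the units of the state.
- get_state(): the state, without advancing time (a new reading comes with each control period).
- eyes.read_camera(name): name is "side" or "top"; returns the picture (400x640x3 uint8, red, green, blue); there is no depth.
- eyes.camera_info(name): a dict with "fovy" (degrees; the focal length in pixels is half the picture's height over the tangent of half this angle, whatever the lens; pixels are square), "cx", "cy" (the principal point, pixels), "D" ([k1, k2, p1, p2, k3] as OpenCV has them; the pictures are not rectified), "xyz" and "orientation" of the camera in the world. Camera axes: x right, y down, z forward; pixel columns grow to the right and rows downward; lengths in m; the calibration is good to about 2 mm. A picture is of the moment at which its call begins. camera_info takes no time and is no camera call.
- env.hand_in(): hands the job in; it is judged then, once.
The state is a dict: "clock": time; "joint_pos": joint angles; "qvel": joint speeds; "tau": joint torques, N m; "tcp_pos": TCP position; "orientation": TCP orientation; "wrist_force": force on the tool from outside, world axes, zero at the start; "ft_torque": the same for the moment, N m; "finger_gap": finger opening in m; "grip_force": force on a finger pad.
Only numpy, scipy, OpenCV 4.12 (cv2) and the standard library are available. Lean on these libraries where they do the work, as an engineer would, in place of code of your own. Each camera call takes 0.05 s, during which the arm holds its last target. There are 200 camera calls.

TASK

Take the flat driver from its stand, find the slot of the big slotted screw on the cell carrier with its blade and, keeping the blade down on the bottom of the slot as the screw sinks, turn it clockwise until it is firmly tight against its stop; lean on it only gently and do not over-tighten it. Then put the driver back upright in its stand, blade down through the hole, and leave the other things on the bench where they are.

Things in the scene. Friction and masses are not known exactly. Their poses are not given: they have to be found in the camera images.
- driver_grip (a point): Centre of the driver's black handle, square 26 x 26 mm in section, rounded edges, reaching 39 mm above and 35 mm below this point; take it by two opposite flats. The driver starts upright, blade down. z up along the driver; x along the blade's width, y across its thickness; x and y are square to the handle's flats. Blade tip 103 mm below; underside of the round shoulder (33 mm across) 41 mm below.
- driver_tip (a point): Middle of the driver's blade end: flat steel blade 18 mm wide (along x), 3 mm thick (along y), 14 mm tall, under a round shaft of 8 mm; same axes as driver_grip.
- stand_hole (a point): Centre of the 22 mm round hole at the upper face of the driver's grey stand, fixed to the bench, open front and back (upper plate 60 x 72 x 8 mm, its face 72 mm above the bench; foot 70 x 80 mm). z up. The driver hangs in it by its shoulder, which rests on the face: blade tip then 62 mm below this point, any yaw.
- bush (a joint): Elastic twist in rad of the bush that the screw sits in, clockwise positive, 0 when unloaded: 5 N m per rad, so it shows the torque now put on the screw (0.05 rad = 0.25 N m, firmly tight). It springs back when the torque is let go.
- carrier: Cell carrier: dark saddle 62 x 130 mm, face 40 mm above the bench, on a rail 50 x 230 mm fixed to the bench. Origin under the rail's middle at bench height, y along the rail; screw axis at y = -35 mm, cell block 40 x 40 mm at y = +42 mm, 88 mm tall with a cuvette up to 98 mm. The small hex-socket bolts are not part of the job.
- driver: The flat driver; origin at the middle of the blade end, z up towards the handle.
- reagent_bottle: Small brown bottle, 34 x 34 x 59 mm, origin under its centre. Bystander.
- cell_case: Cuvette case, a low box with wells, 56 x 98 x 30 mm, origin under its centre. Bystander.
- wide_bottle: White wide-neck bottle with cap, 47 mm across, 98 mm tall, origin under its centre. Bystander.
- timer: Small bench timer, 62 x 66 x 19 mm, origin under its centre. Bystander.
- lab_beaker: Plastic beaker, 76 mm across, 92 mm tall, origin under its centre. Bystander.
- screw_axis (a point): Point on the axis of the big slotted lock screw, at the floor of its slot; sinks with it but does NOT turn with it: z up along the axis, x square to the rail. Bright round steel head 26 mm across, its top 5 mm above this point; slot 5 mm deep, 4.4 mm wide, 1 mm chamfers, open at both ends. The slot starts 0 to 0.9 rad clockwise (from above) from x of this frame.
- thread: The slotted lock screw as a whole. It starts 0.6 to 1.1 rad short of its solid stop and sinks 3.6 mm per rad turned clockwise; friction about 0.1 N m, so it stays where it is left. Origin on its axis, 40.0 mm above the bench when fully loose, 36.0 mm at the stop; it sinks but does not turn in the state.

How it is judged:
By the outcome, as a careful person would: the job done as asked, in the order asked, and still so for the second after the job is handed in, with the robot touching nothing.
It also fails if it takes over 67 s, if anything falls off the work surface, if the arm or the gripper's body presses on something with over 40 N, if the wrist force passes 120 N, or if a joint passes its speed limit or range.

## Working session

There is one attempt and no reset: what is moved stays moved. The work goes in short steps, Python scripts to look and compute and a shell command to move; the robot and the scene stay as the last step left them, time stands still between calls to the robot, and variables do not carry over. Pictures are saved under pics/ and viewed, at most 10 in all, crops included, and the job is handed in when it is done.

```bash
mkdir -p pics; ls; python3 - <<'E'
from workcell import get_state, eyes, env
import cv2
for n in("side","top"):
    print(n,eyes.camera_info(n)); cv2.imwrite(f"pics/{n}0.png",eyes.read_camera(n)[:,:,::-1])
print(get_state())
E
```

```text
pics
side {'fovy': 44.87742991341316, 'cx': 318.79253320335874, 'cy': 194.2935892754716, 'D': array([-0.10924658,  0.        ,  0.        ,  0.        ,  0.        ]), 'xyz': array([ 0.09065371, -1.16285962,  0.53020766]), 'orientation': array([-0.57134532,  0.8041937 , -0.13176312,  0.09734214])}
top {'fovy': 45.231949171126885, 'cx': 312.4794088998456, 'cy': 190.82996607279767, 'D': array([-0.05599787,  0.        ,  0.        ,  0.        ,  0.        ]), 'xyz': array([ 0.3776586 , -0.002573  ,  1.74335376]), 'orientation': array([ 0.02759059, -0.69683045,  0.7158109 , -0.03578894])}
{'clock': 0.1, 'joint_pos': array([1.18939779e+00, 3.13949180e-01, 4.50796267e-02, 1.30360792e+00,
       2.93378660e-06, 1.43121908e+00]), 'qvel': array([ 0.00026418, -0.001604  ,  0.00387016, -0.00036397, -0.00051987,
       -0.00026141]), 'tau': array([ 3.49098169e-03, -4.81728065e+01,  2.99243224e+01,  1.27869355e-02,
       -7.62674267e-05, -8.05501031e-06]), 'tcp_pos': array([0.13750872, 0.55781413, 0.21717918]), 'orientation': array([-2.17909050e-04,  1.20616213e-01,  9.92698858e-01, -8.11839406e-04]), 'wrist_force': array([-0.07951002,  0.40064225, -0.9097204 ]), 'ft_torque': array([ 0.0393513 ,  0.02389902, -0.00414471]), 'grip_force': 0.0, 'finger_gap': 0.08524210376131276}
```

View pics/top0.png

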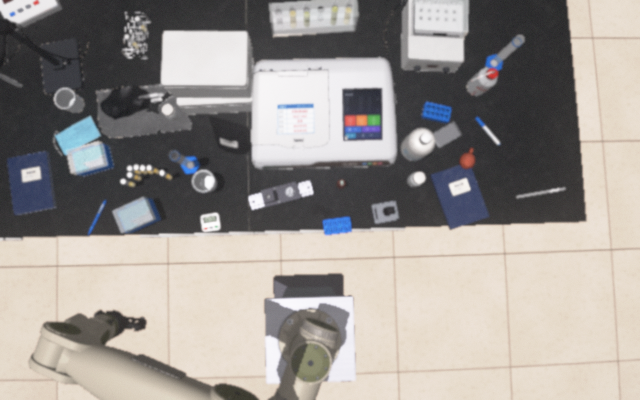

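View pics/side0.png

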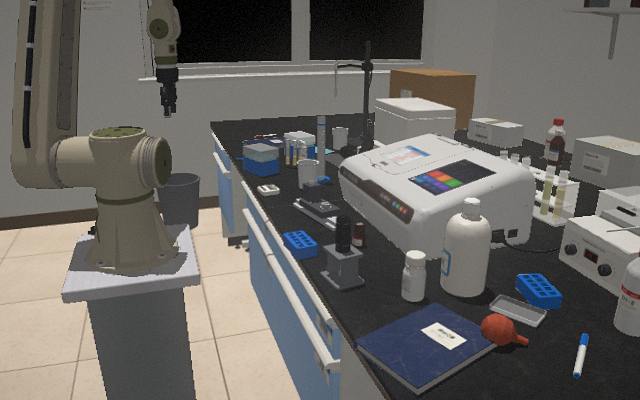

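Top shows the stand and driver at about (385,212) and the carrier at about (280,195). Side shows the driver at about (343,240) and the carrier at about (318,208). I'll zoom into both views.

```bash
cat > h.py <<'E'
import numpy as np, cv2
from scipy.spatial.transform import Rotation as R
from workcell import get_state, eyes, env
def cam(n):
    c=eyes.camera_info(n); f=200/np.tan(np.radians(c["fovy"]/2))
    K=np.array([[f,0,c["cx"]],[0,f,c["cy"]],[0,0,1]]); q=c["orientation"]
    return K,np.array(c["D"]),np.array(c["xyz"]),R.from_quat([q[1],q[2],q[3],q[0]]).as_matrix()
def ray(n,uv):
    K,D,o,M=cam(n); p=cv2.undistortPoints(np.array([[uv]],float),K,D)[0,0]
    return o,M@np.array([p[0],p[1],1])
def onz(n,uv,z):
    o,d=ray(n,uv); return o+d*(z-o[2])/d[2]
def pix(n,P):
    K,D,o,M=cam(n); P=np.atleast_2d(P).astype(float)
    return cv2.projectPoints((P-o)@M,np.zeros(3),np.zeros(3),K,D)[0][:,0]
def crop(img,x,y,w,h,s): return cv2.resize(img[y:y+h,x:x+w],None,fx=s,fy=s,interpolation=cv2.INTER_CUBIC)
E
python3 - <<'E'
from h import *
t=cv2.imread("pics/top0.png"); s=cv2.imread("pics/side0.png")
a=np.hstack([crop(t,240,170,80,50,5),crop(t,350,190,80,50,5)])
b=np.hstack([crop(s,285,180,80,70,5),crop(s,305,210,80,70,5)])
cv2.imwrite("pics/m1.png",np.vstack([a,b]))
E
```

```text
(no output)
```

View pics/m1.png

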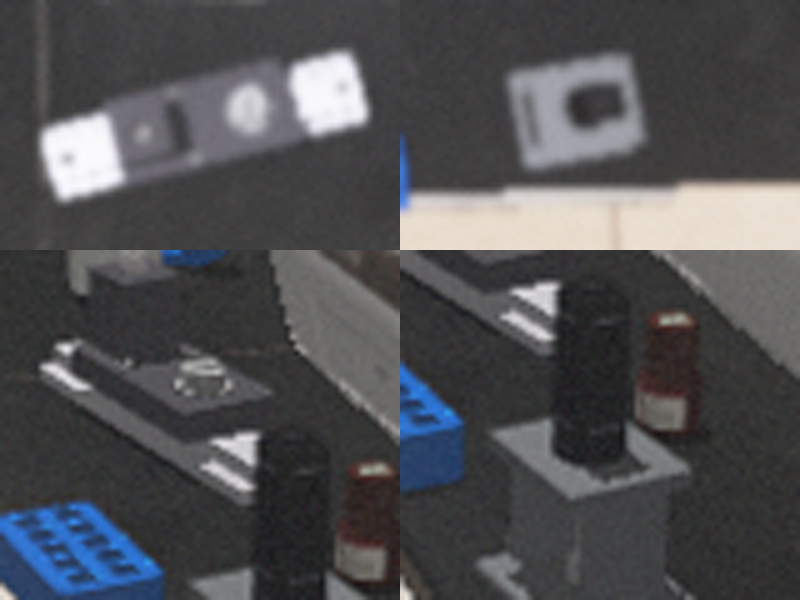

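Top: screw head near (289.0,191.2), handle top near (389,210.6), plate corners visible. The slot isn't resolved, so I'll average frames and enlarge.

```bash
python3 - <<'E'
from h import *
for n in("top","side"):
    m=np.mean([eyes.read_camera(n)[:,:,::-1].astype(float) for _ in range(10)],0); np.save(f"pics/{n}avg.npy",m)
t=np.load("pics/topavg.npy").astype(np.float32); s=np.load("pics/sideavg.npy").astype(np.float32)
def st(i,g=1): return np.clip((i-i.min())*g*255/(i.max()-i.min()),0,255)
a=np.hstack([st(crop(t,279,181,20,15,20)),st(crop(t,372,198,32,24,12.5),2)[:300,:400]])
b=np.hstack([st(crop(s,315,247-0-5-0-0-0-0-0-0-0+0-0,20,15,20)) if 0 else st(crop(s,315,248-50+0,20,15,20)),st(crop(s,330,214,32,24,12.5),2)[:300,:400]])
cv2.imwrite("pics/m2.png",np.vstack([a,b]))
f=lambda u,v,x0,y0,s=5:(x0+(u+.5)/s-.5,y0+(v+.5)/s-.5)
C=np.array([onz("top",f(u-400,v,350,190),.072) for u,v in((507,73),(627,53),(647,145),(525,167))])
print("plate",C,C.mean(0),np.linalg.norm(np.roll(C,-1,0)-C,axis=1))
print("handle top",onz("top",f(197,105,350,190),.152))
S=onz("top",f(247,108,240,170),.043);print("screw",S,"side pix of it",pix("side",S))
Q=np.array([onz("top",f(u,v,240,170),.012) for u,v in((40,130),(347,50),(370,122),(62,202))])
print("rail",Q,Q.mean(0),np.linalg.norm(np.roll(Q,-1,0)-Q,axis=1))
print("stand side px",pix("side",C.mean(0)),pix("side",onz("top",f(197,105,350,190),.152)))
E
```

```text
plate [[ 0.47536204 -0.22717605  0.072     ]
 [ 0.48709247 -0.31199658  0.072     ]
 [ 0.42237636 -0.32332166  0.072     ]
 [ 0.40946539 -0.23728105  0.072     ]] [ 0.44857406 -0.27494384  0.072     ] [0.08562783 0.06569956 0.08700391 0.06666693]
handle top [ 0.44774483 -0.27566919  0.152     ]
screw [0.53113753 0.05907307 0.043     ] side pix of it [[325.44192341 206.20939185]]
rail [[ 0.52191677  0.21024179  0.012     ]
 [ 0.57426805 -0.01329465  0.012     ]
 [ 0.52141466 -0.02853733  0.012     ]
 [ 0.46939691  0.19517963  0.012     ]] [0.5217491  0.09089736 0.012     ] [0.22958483 0.05500745 0.22968483 0.05463703]
stand side px [[341.29280429 249.09062007]] [[341.88249021 215.11021237]][ WARN:0@48.959] global loadsave.cpp:1063 imwrite_ Unsupported depth image for selected encoder is fallbacked to CV_8U.
```

View pics/m2.png

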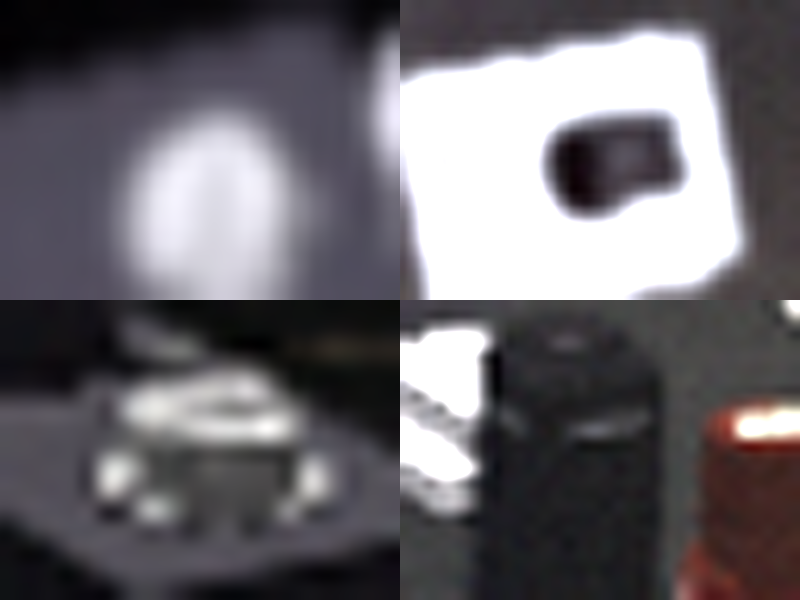

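Averaged: top shows the handle top near (390.7,209.5) with the shoulder lobe to its left. The screw head is near (289.4,191), with its slot roughly along image vertical; in side the slot runs near horizontal around (325,203). I'll fit poses numerically.

```bash
cat > fit.py <<'E'
from h import *
from scipy.optimize import minimize
from scipy.spatial import ConvexHull
T=np.load("pics/topavg.npy").mean(2); S=np.load("pics/sideavg.npy").mean(2)
SS=8
def cover(n,P,x,y,w,h):
    p=pix(n,P); q=(p-[x-.5,y-.5])*SS; m=np.zeros((h*SS,w*SS),np.uint8)
    cv2.fillConvexPoly(m,cv2.convexHull(np.round(q*16).astype(np.int32)),255,shift=4)
    return cv2.resize(m,(w,h),interpolation=cv2.INTER_AREA)/255.
def disc(c,r,z): a=np.linspace(0,2*np.pi,40); return np.c_[c[0]+r*np.cos(a),c[1]+r*np.sin(a),0*a+z]
def box(c,yaw,hx,hy,z0,z1,r=0.004):
    b=np.array([[sx*(hx-r)+r*np.cos(t),sy*(hy-r)+r*np.sin(t)] for sx in(1,-1) for sy in(1,-1) for t in np.linspace(0,6.28,16)])
    R2=np.array([[np.cos(yaw),-np.sin(yaw)],[np.sin(yaw),np.cos(yaw)]]); b=b@R2.T+c
    return np.vstack([np.c_[b,np.full(len(b),z)] for z in(z0,z1)])
blur=lambda m:cv2.GaussianBlur(m,(0,0),.7)
def resid(img,cols,off=0):  # best linear mix of layers
    A=np.c_[[c.ravel() for c in cols]].T; A=np.c_[A,np.ones(len(A))]
    s,_,_,_=np.linalg.lstsq(A,img.ravel(),rcond=None); return ((A@s-img.ravel())**2).mean()
def drv(p):
    c=p[:2]; e=0
    w=(382,201,16,16); 
    k=np.maximum(cover("top",box(c,p[2],.013,.013,.078,.152),*w),cover("top",np.vstack([disc(c,.0165,.072),disc(c,.0165,.078)]),*w))
    e+=resid(T[w[1]:w[1]+16,w[0]:w[0]+16],[blur(k)])
    return e
best=min(((drv([x,y,a]),x,y,a) for x in np.arange(.436,.462,.003) for y in np.arange(-.292,-.266,.003) for a in np.radians(np.arange(-45,45,7.5))))
r=minimize(drv,best[1:],method="Nelder-Mead",options=dict(initial_simplex=np.array(best[1:])+np.array([[0,0,0],[.003,0,0],[0,.003,0],[0,0,.15]])))
print("driver",r.x,np.degrees(r.x[2]),r.fun)
for a in range(-45,45,10): print(a,round(min(drv([r.x[0]+dx,r.x[1]+dy,np.radians(a)]) for dx in(-.002,0,.002) for dy in(-.002,0,.002)),1),end="; ")
print(); c=r.x
print("side px of handle top, shoulder",pix("side",[[c[0],c[1],.152],[c[0],c[1],.072]]))
def scr(p,z=.049,n="top"):
    w=(283,186,12,11) if n=="top" else (318,198,14,8); I=(T if n=="top" else S)[w[1]:w[1]+w[3],w[0]:w[0]+w[2]]
    d=np.vstack([disc(p[:2],.013,z),disc(p[:2],.013,.04)])
    k=cover(n,disc(p[:2],.013,z),*w); side=cover(n,d,*w)-k; s=cover(n,box(p[:2],p[2],.013,.0022,z,z,.0005),*w)
    return resid(I,[blur(k),blur(s)]+([blur(side)] if n=="side" else []))
for n in("top","side"):
  for z in (.046,.050):
    f=lambda p:scr(p,z,n)
    out=[]
    for a in range(-90,90,15):
        r=minimize(lambda q:f([*q,np.radians(a)]),[.533,.057],method="Nelder-Mead",options=dict(initial_simplex=[[.533,.057],[.538,.057],[.533,.062]],maxiter=60)); out.append((round(r.fun,1),a,*r.x.round(4)))
    print(n,z,[o[:2] for o in out],min(out))
E
python3 fit.py
```

```text
driver [ 0.45074757 -0.28220339  0.20854479] 11.948736451657554 537.701091129125
-45 610.1; -35 620.7; -25 615.1; -15 590.2; -5 561.5; 5 544.2; 15 539.0; 25 556.2; 35 581.3; 
side px of handle top, shoulder [[344.33923551 216.0329435 ]
 [343.44696549 250.33427846]]Traceback (most recent call last):
  File "fit.py", line 41, in <module>
    r=minimize(lambda q:f([*q,np.radians(a)]),[.533,.057],method="Nelder-Mead",options=dict(initial_simplex=[[.533,.057],[.538,.057],[.533,.062]],maxiter=60)); out.append((round(r.fun,1),a,*r.x.round(4)))
    res = _minimize_neldermead(fun, x0, args, callback, bounds=bounds,
                               **options)
    fxr = func(xr)
    fx = function(np.copy(x), *(wrapper_args + args))
  File "fit.py", line 41, in <lambda>
    r=minimize(lambda q:f([*q,np.radians(a)]),[.533,.057],method="Nelder-Mead",options=dict(initial_simplex=[[.533,.057],[.538,.057],[.533,.062]],maxiter=60)); out.append((round(r.fun,1),a,*r.x.round(4)))
                        ~^^^^^^^^^^^^^^^^^^^^
  File "fit.py", line 38, in <lambda>
    f=lambda p:scr(p,z,n)
               ~~~^^^^^^^
  File "fit.py", line 34, in scr
    k=cover(n,disc(p[:2],.013,z),*w); side=cover(n,d,*w)-k; s=cover(n,box(p[:2],p[2],.013,.0022,z,z,.0005),*w)
                                                              ~~~~~^^^^^^^^^^^^^^^^^^^^^^^^^^^^^^^^^^^^^^^^^^^
  File "fit.py", line 7, in cover
    p=pix(n,P); q=(p-[x-.5,y-.5])*SS; m=np.zeros((h*SS,w*SS),np.uint8)
  File "h.py", line 14, in pix
    K,D,o,M=cam(n); P=np.atleast_2d(P).astype(float)
            ~~~^^^
  File "h.py", line 5, in cam
    c=eyes.camera_info(n); f=200/np.tan(np.radians(c["fovy"]/2))
ValueError: time passes only in moves, steps and waits
```

```bash
m="python3 -m inch"
$m '[0,0,0,0.112,0,0,0,0.112,0,0,0,0.112,0,0,0,0.112,0,0,0,0.112]' 1 40
$m '[0,0,0,0.112,0,0,0,0.112,0,0,0,0.112,0,0,0,0.112,0,0,0,0.112]'
$m '[-3.42,1.66,0,0,-3.42,1.66,0,0,-3.42,1.66,0,0,-3.42,1.66,0,0,-3.42,1.66,0,0]'
$m '[-3.42,1.66,0,0,-3.42,1.66,0,0,-3.42,1.66,0,0,-3.42,1.66,0,0,-3.42,1.66,0,0]'
$m '[-3.42,1.66,0,0,-3.42,1.66,0,0,-3.98,-0.59,0,0,-3.98,-0.59,0,0,-3.98,-0.59,0,0]'
sed -i 's/^def cam(n):/from functools import cache\n@cache\ndef cam(n):/' h.py; cat >> h.py <<'E'
def to(P,yaw_close=None):
    s=get_state(); q=s["orientation"]; M=R.from_quat([q[1],q[2],q[3],q[0]]).as_matrix()
    b=np.arctan2(M[1,1],M[0,1]); out=M.T@(np.array(P)-s["tcp_pos"])*100
    t=None if yaw_close is None else -((np.radians(yaw_close)-b+np.pi/2)%np.pi-np.pi/2)
    print("t",round(s["clock"],2),"tcp",s["tcp_pos"].round(4),"close",round(np.degrees(b),1),"tilt",M[:2,2].round(4),"shift cm",out.round(2),"turn",t,"j6",s["joint_pos"][5].round(3),"F",s["wrist_force"].round(1),"T",s["ft_torque"].round(2),"gap",round(s["finger_gap"],4))
E
python3 -c "
from h import *
to([.450,-.282,.217],12)"; sed -i '/^best=/,/^print(); c=r.x/d;/^print("side px/d' fit.py; python3 fit.py
```

```text
clock: 1.52
tcp_pos: [0.1377, 0.5583, 0.218]
orientation: [-0.0, 0.393, 0.92, 0.0]
wrist_force: [-0.9, 0.2, 0.0]
finger_gap: 0.0854
grip_force: 0.0
clock: 1.93
tcp_pos: [0.1377, 0.5583, 0.218]
orientation: [-0.0, 0.632, 0.775, 0.0]
wrist_force: [-0.0, 0.3, 0.1]
finger_gap: 0.0853
grip_force: 0.0
clock: 2.35
tcp_pos: [0.255, 0.4069, 0.2181]
orientation: [0.0, 0.629, 0.777, 0.0]
wrist_force: [2.2, -0.0, -0.9]
finger_gap: 0.0853
grip_force: 0.0
clock: 2.77
tcp_pos: [0.3719, 0.2566, 0.2183]
orientation: [0.0, 0.629, 0.777, 0.0]
wrist_force: [0.7, 0.5, 0.3]
finger_gap: 0.0856
grip_force: 0.0
clock: 3.18
tcp_pos: [0.4253, 0.0759, 0.218]
orientation: [0.0, 0.629, 0.777, 0.0]
wrist_force: [1.3, -0.9, 0.7]
finger_gap: 0.0853
grip_force: 0.0
t 3.18 tcp [0.4253 0.0759 0.218 ] close 12.0 tilt [0.0003 0.0001] shift cm [-35.52  -5.02   0.1 ] turn -0.00013154510341095715 j6 1.352 F [ 1.3 -0.9  0.7] T [-0.   -0.03 -0.02] gap 0.0853
top 0.046 [(np.float64(183.3), -90), (np.float64(185.1), -75), (np.float64(187.9), -60), (np.float64(189.0), -45), (np.float64(187.2), -30), (np.float64(185.2), -15), (np
[... 646 characters left out ...]
-75), (np.float64(345.7), -60), (np.float64(693.9), -45), (np.float64(643.3), -30), (np.float64(632.4), -15), (np.float64(752.4), 0), (np.float64(331.6), 15), (np.float64(334.8), 30), (np.float64(335.9), 45), (np.float64(339.5), 60), (np.float64(341.6), 75)] (np.float64(331.6), 15, np.float64(0.536), np.float64(0.0769))
side 0.05 [(np.float64(338.1), -90), (np.float64(340.1), -75), (np.float64(342.3), -60), (np.float64(341.3), -45), (np.float64(340.2), -30), (np.float64(341.7), -15), (np.float64(336.9), 0), (np.float64(329.3), 15), (np.float64(331.9), 30), (np.float64(334.1), 45), (np.float64(336.5), 60), (np.float64(339.0), 75)] (np.float64(329.3), 15, np.float64(0.5322), np.float64(0.067))
```

```bash
m="python3 -m inch"
$m '[-3.95,-0.56,0,0,-3.95,-0.56,0,0,-3.95,-0.56,0,0,-3.95,-0.56,0,0,-3.95,-0.56,0,0]' >/dev/null
$m '[-3.95,-0.56,0,0,-3.95,-0.56,0,0,-3.95,-0.56,0,0,-3.95,-0.56,0,0,0,0,0,0]' >/dev/null
python3 - <<'E'
from h import *
to([.450,-.282,.110],12)
t=eyes.read_camera("top")[:,:,::-1].astype(np.float32); s=eyes.read_camera("side")[:,:,::-1].astype(np.float32)
cv2.imwrite("pics/m3.png",np.clip(np.hstack([crop(t,350,180,80,60,5),crop(s,305,180,80,60,5)])*1.6,0,255).astype(np.uint8))
E
```

```text
t 4.02 tcp [ 0.4502 -0.2875  0.2174] close 11.6 tilt [ 0.0012 -0.0034] shift cm [ 0.58  0.09 10.74] turn -0.006566209650712196 j6 0.65 F [1.  0.1 0.3] T [-0.01 -0.02  0.02] gap 0.0856
```

View pics/m3.png

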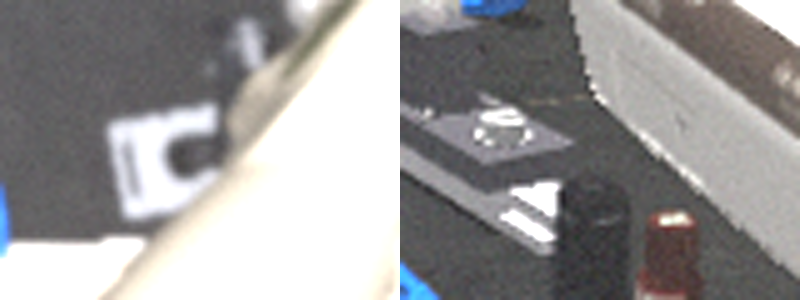

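The arm hides part of top, and the gripper sits above the side crop. The handle is unmoved at side (344,216). Descending.

```bash
m="python3 -m inch"
$m '[0,0,0,0,0,0,0.5,0,0,0,1,0,0,0,1,0,0,0,0,0]' >/dev/null
python3 -c "
from h import *
to([.450,-.282,.110],12)"
```

```text
t 4.53 tcp [ 0.4486 -0.2785  0.1903] close 12.1 tilt [-0.0029  0.0027] shift cm [-0.39  0.08  8.03] turn 0.0010393982674212765 j6 0.652 F [ 0.4  0.3 -0.9] T [-0.01  0.   -0.06] gap 0.0851
```

```bash
m="python3 -m inch"
$m '[0,0,2,0,0,0,2,0,0,0,2,0,0,0,1.5,0,0,0,0.6,0]' >/dev/null
$m '[0,0,0,0,0,0,0,0,0,0,0,0,0,0,0,0,0,0,0,0]' >/dev/null
python3 -c "
from h import *
to([.450,-.282,.110],12)"
$m '[0,0,0,0,0,0,0,0,0,0,0,0,0,0,0,0,0,0,0,0]' -1 60
$m '[0,0,0,0,0,0,0,0,0,0,0,0,0,0,0,0,0,0,0,0]'
python3 -c "
from h import *
to([.450,-.282,.110],12)"
```

```text
t 5.37 tcp [ 0.4502 -0.281   0.113 ] close 12.0 tilt [ 0.0015 -0.0012] shift cm [-0.09 -0.04  0.3 ] turn -0.000387915250198434 j6 0.652 F [ 1.4  0.2 -0.3] T [-0.01  0.03 -0.03] gap 0.0856
clock: 5.78
tcp_pos: [0.4495, -0.2806, 0.112]
orientation: [-0.0, 0.63, 0.777, -0.0]
wrist_force: [-4.4, -1.8, 10.2]
finger_gap: 0.026
grip_force: 35.3
clock: 6.2
tcp_pos: [0.4494, -0.2806, 0.1121]
orientation: [-0.0, 0.63, 0.777, -0.0]
wrist_force: [-2.3, 0.0, 4.0]
finger_gap: 0.0249
grip_force: 58.8
t 6.2 tcp [ 0.4494 -0.2806  0.1121] close 12.0 tilt [-0.0003 -0.0003] shift cm [-0.15  0.03  0.21] turn -0.0005814657634635179 j6 0.652 F [-2.3  0.   4. ] T [-0.08  0.73 -0.04] gap 0.0249
```

```bash
m="python3 -m inch"
$m '[0,0,-1,0,0,0,-2,0,0,0,-3,0,0,0,-3,0,0,0,-2,0]' - 80 >/dev/null
$m '[0,0,-1,0,0,0,0,0,0,0,0,0,0,0,0,0,0,0,0,0]' >/dev/null
python3 - <<'E'
from h import *
to([.450,-.282,.110],12)
s=np.mean([eyes.read_camera("side")[:,:,::-1].astype(np.float32) for _ in range(4)],0)
t=get_state()["tcp_pos"]; print(pix("side",[t,t-[0,0,.102],t-[0,0,.094]]))
c=pix("side",t-[0,0,.075])[0].astype(int); print(c-[25,37])
cv2.imwrite("pics/m4.png",np.clip(crop(s,c[0]-25,c[1]-37,50,60,10)*1.6,0,255).astype(np.uint8))
E
```

```text
t 7.03 tcp [ 0.4489 -0.2798  0.2301] close 12.0 tilt [-0.0024  0.0024] shift cm [-0.28  0.09 12.  ] turn -0.00037985467728307576 j6 0.652 F [-0.8  0.4 -1.2] T [0.02 0.02 0.01] gap 0.0244
[[344.21847558 180.08780974]
 [343.09647559 225.81190661]
 [343.18348068 222.33638512]]
[318 177]
```

View pics/m4.png

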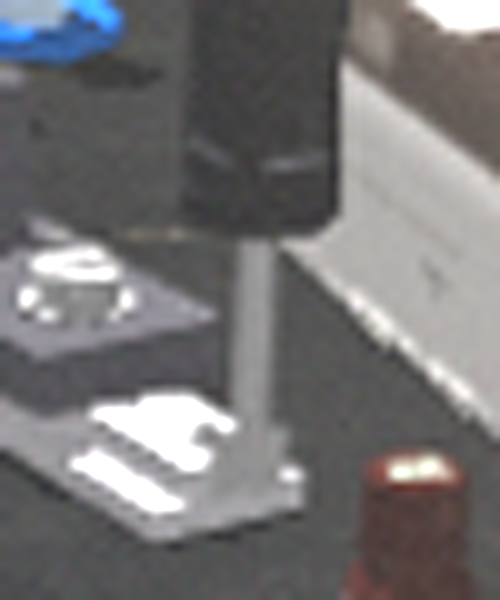

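The blade shows near (341–347, 220–227), against the rail background. Its orientation is ambiguous, so I'll turn it toward the view direction and shift over.

```bash
m="python3 -m inch"
$m '[2,0.4,0,0,3.2,0.7,0,0,3.5,0.75,0,0,3.5,0.75,0,0,2.5,0.5,0,0]' >/dev/null
$m '[0,0,0,-0.122,0,0,0,-0.122,0,0,0,-0.122,0,0,0,-0.122,0,0,0,-0.122]' >/dev/null
$m '[0,0,0,-0.122,0,0,0,-0.122,0,0,0,-0.122,0,0,0,0,0,0,0,0]' >/dev/null
python3 - <<'E'
from h import *
to([.531,.0585,.16],103)
s=np.mean([eyes.read_camera("side")[:,:,::-1].astype(np.float32) for _ in range(4)],0)
t=get_state()["tcp_pos"]; c=pix("side",t-[0,0,.075])[0].astype(int); print(c-[25,37], pix("side",t-[0,0,.102]))
cv2.imwrite("pics/m5.png",np.clip(crop(s,c[0]-25,c[1]-37,50,60,10)*1.6,0,255).astype(np.uint8))
E
```

```text
t 8.48 tcp [ 0.4493 -0.1303  0.2318] close 67.7 tilt [-0.0003  0.0003] shift cm [-0.39 20.56  7.18] turn -0.616127758094124 j6 -0.065 F [-0.3  0.2 -1.2] T [ 0.03  0.01 -0.02] gap 0.0247
[295 154] [[320.20919815 202.37377831]]
```

View pics/m5.png

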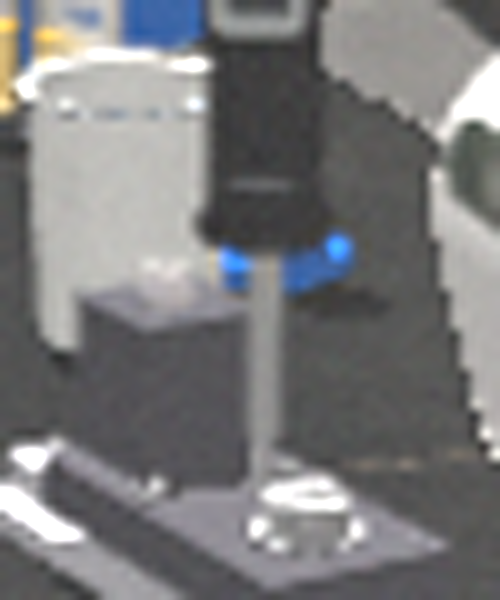

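The blade now looks narrow, with its tip at about (320.7,202.5), matching the prediction. So its width lies along the closing line. The slot slash on the head suggests a yaw near 0°. Next I move over the screw and turn counter-clockwise to about 193°.

```bash
m="python3 -m inch"
$m '[0,2.5,0,-0.0,-0.1,4,0,0,-0.1,4,0,0,-0.1,4,0,0,-0.1,4,0,0]' >/dev/null
$m '[0,2.1,0,0,0,0,0,-0.122,0,0,0,-0.122,0,0,0,-0.122,0,0,0,-0.122]' >/dev/null
$m '[0,0,0,-0.122,0,0,0,-0.122,0,0,0,-0.122,0,0,0,-0.122,0,0,0,-0.122]' >/dev/null
$m '[0,0,0,-0.122,0,0,0,-0.122,0,0,0,-0.122,0,0,0,-0.122,0,0,0,-0.122]' >/dev/null
$m '[0,0,2,-0.122,0,0,2,-0.122,0,0,1.5,-0.122,0,0,0,-0.122,0,0,0,0]' >/dev/null
python3 - <<'E'
from h import *
to([.531,.0585,.16],13)
a=[np.mean([eyes.read_camera(n)[:,:,::-1].astype(np.float32) for _ in range(4)],0) for n in("side","top")]
t=get_state()["tcp_pos"]; print([pix(n,[t-[0,0,.102],[.531,.0585,.05]]) for n in("side","top")])
cv2.imwrite("pics/m6.png",np.clip(np.hstack([crop(a[0],305,160,40,60,10),crop(a[1],270,170,40,60,10)])*1.4,0,255).astype(np.uint8))
E
```

```text
t 10.77 tcp [0.5297 0.0591 0.1757] close -166.2 tilt [-0.0027  0.0002] shift cm [ 0.09 -0.11  1.57] turn 0.0143937375967651 j6 -1.852 F [ 0.  -0.2 -1.3] T [-0.   -0.03 -0.03] gap 0.0247
[array([[325.52565461, 195.50790493],
       [325.48972969, 203.98781417]]), array([[288.6454163 , 190.40393913],
       [289.08697987, 191.05859959]])]
```

View pics/m6.png

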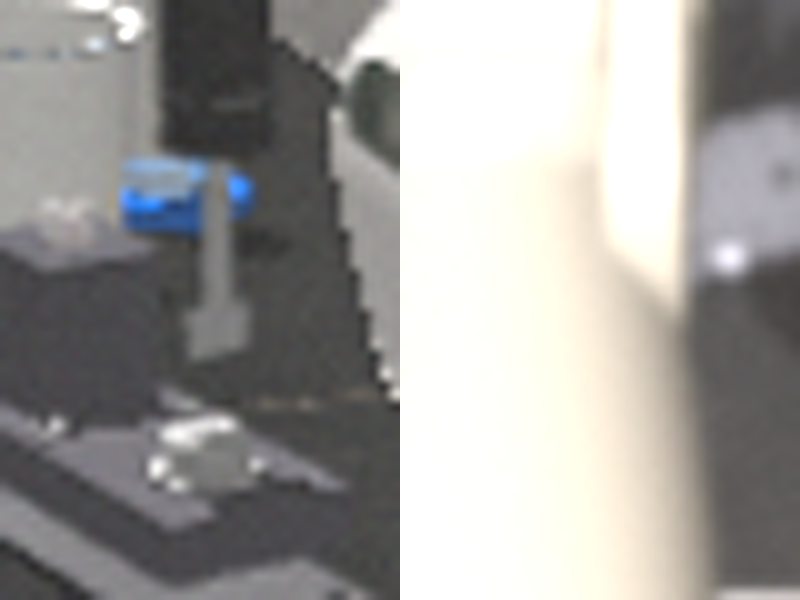

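Side shows the blade's bottom edge centred at about (326.3,195), and the head at about (325.1,202.5), so the driver is roughly 2.5 mm right of the head. Camera bias is estimated at +0.6 px in u and −0.7 px in v. The arm hides the screw in top. I'll correct x and approach to contact.

```bash
m="python3 -m inch"
$m '[0,0.15,0.5,0,0,0,0.6,0,0,0,0.6,0,0,0,0.1,0,0,0,0,0]' >/dev/null
python3 -c "
from h import *
to([.5286,.0592,.152],13)"
$m '[0,0,0.1,0,0,0,0.1,0,0,0,0,0,0,0,0,0,0,0,0,0]' |egrep 'tcp|wrist'
$m '[0,0,0.1,0,0,0,0.1,0,0,0,0,0,0,0,0,0,0,0,0,0]' |egrep 'tcp|wrist'
python3 -c "
from h import *
to([.5286,.0592,.152],13)"
```

```text
t 11.58 tcp [0.5285 0.0587 0.158 ] close -166.3 tilt [-0.0018  0.0002] shift cm [-0.04 -0.02  0.6 ] turn 0.012431457011649272 j6 -1.851 F [-0.4 -0.5 -1.1] T [ 0.    0.03 -0.01] gap 0.0248
tcp_pos: [0.5294, 0.0587, 0.1572]
wrist_force: [0.2, 0.3, 0.2]
tcp_pos: [0.5292, 0.0587, 0.155]
wrist_force: [0.1, 0.0, -1.3]
t 12.42 tcp [0.5292 0.0587 0.155 ] close -166.3 tilt [-0.      0.0001] shift cm [-0.06  0.05  0.3 ] turn 0.01248175750661673 j6 -1.851 F [ 0.1  0.  -1.3] T [-0.05 -0.01  0.01] gap 0.0248
```

```bash
m="python3 -m inch"
for i in 1; do :; done
$m '[0,0,0.1,0,0,0,0,0,0,0,0,0,0,0,0,0,0,0,0,0]' |egrep 'tcp|wrist'
$m '[0,0,0.1,0,0,0,0,0,0,0,0,0,0,0,0,0,0,0,0,0]' |egrep 'tcp|wrist'
$m '[0,0,0.1,0,0,0,0,0,0,0,0,0,0,0,0,0,0,0,0,0]' |egrep 'tcp|wrist'
```

```text
tcp_pos: [0.5292, 0.0587, 0.154]
wrist_force: [0.1, 0.2, -1.1]
tcp_pos: [0.5295, 0.0587, 0.1533]
wrist_force: [0.1, -0.2, 2.4]
tcp_pos: [0.5297, 0.0586, 0.153]
wrist_force: [-0.3, -1.4, 6.8]
```

```bash
m="python3 -m inch"
p(){ egrep 'tcp|wrist|orient'|tr '\n' ' '; echo; }
$m '[0,0,0,0.05,0,0,0,0.05,0,0,0,0.05,0,0,0,0,0,0,0,0]' |p
$m '[0,0,0,0.05,0,0,0,0.05,0,0,0,0.05,0,0,0,0,0,0,0,0]' |p
$m '[0,0,0,0.05,0,0,0,0.05,0,0,0,0.05,0,0,0,0,0,0,0,0]' |p
$m '[0,0,0,0.05,0,0,0,0.05,0,0,0,0.05,0,0,0,0,0,0,0,0]' |p
python3 -c "
from h import *
to([.5286,.0592,.152],13)"
```

```text
tcp_pos: [0.5299, 0.0587, 0.153] orientation: [-0.001, 0.738, -0.675, 0.001] wrist_force: [-1.1, -0.3, 7.2] 
tcp_pos: [0.53, 0.0588, 0.1531] orientation: [0.001, -0.685, 0.728, -0.001] wrist_force: [-0.9, -0.2, 6.4] 
tcp_pos: [0.5301, 0.0587, 0.1531] orientation: [0.001, -0.629, 0.778, -0.001] wrist_force: [-0.1, -0.0, 6.6] 
tcp_pos: [0.53, 0.0587, 0.153] orientation: [0.001, -0.569, 0.822, -0.001] wrist_force: [-0.6, -0.6, 5.9] 
t 15.33 tcp [0.53   0.0587 0.153 ] close 159.3 tilt [ 0.0021 -0.0001] shift cm [-0.    0.15  0.1 ] turn -0.5876045903332843 j6 -1.25 F [-0.6 -0.6  5.9] T [-0.07  0.24 -0.04] gap 0.0247
```

```bash
m="python3 -m inch"
p(){ egrep 'tcp|wrist'|tr '\n' ' '; echo; }
$m '[0,0,0,0.05,0,0,0,0.05,0,0,0,0.05,0,0,0,0.05,0,0,0,0]' |p
$m '[0,0,0,0.05,0,0,0,0.05,0,0,0,0.05,0,0,0,0.05,0,0,0,0]' |p
python3 -c "
from h import *
to([.5286,.0592,.152],13)"
```

```text
tcp_pos: [0.5298, 0.0586, 0.153] wrist_force: [-0.7, 0.1, 6.8] 
tcp_pos: [0.5302, 0.0587, 0.1531] wrist_force: [-0.7, -0.9, 6.2] 
t 16.17 tcp [0.5302 0.0587 0.1531] close 136.3 tilt [0.0025 0.0001] shift cm [0.08 0.15 0.11] turn -0.9895315564677989 j6 -0.848 F [-0.7 -0.9  6.2] T [0.09 0.09 0.07] gap 0.0247
```

```bash
python3 - <<'E'
from h import *
T=np.load("pics/topavg.npy").astype(np.float32); S=np.load("pics/sideavg.npy").astype(np.float32)
def view(n,I,x,y,w,h,s,bias,z=.0513,c=(.529,.0592)):
    I=I[y:y+h,x:x+w]; I=(I-I.min())/(I.max()-I.min())*255
    o=cv2.resize(I,None,fx=s,fy=s,interpolation=cv2.INTER_CUBIC).clip(0,255).astype(np.uint8).copy()
    f=lambda P:np.round((pix(n,P)+bias-[x,y]+.5)*s-.5).astype(np.int32)
    a=np.linspace(0,2*np.pi,60)
    cv2.polylines(o,[f(np.c_[c[0]+.013*np.cos(a),c[1]+.013*np.sin(a),0*a+z])],True,(0,255,0),1)
    for k,col in((13,(0,0,255)),(-12,(255,0,0)),(-38,(0,255,255))):
        d=.016*np.array([np.cos(np.radians(k)),np.sin(np.radians(k)),0]); q=f(np.array([np.array([*c,z])-d,np.array([*c,z])+d])); 
        for p in q: cv2.circle(o,tuple(map(int,p)),3,col,-1)
    return o
A=view("side",S,317,197,16,12,50,np.array([.62,-.7]))[:300*2]; B=view("top",T,282,185,16,12,25,0)
A=cv2.resize(A,(400,300)) if 0 else A
out=np.zeros((600,800,3),np.uint8); out[:]=A[:600,:800]
cv2.imwrite("pics/m7.png",np.vstack([cv2.resize(A,(400,300)),B]) if 0 else np.hstack([cv2.resize(A,(480,360)),cv2.resize(B,(320,360))]))
E
```

```text
(no output)
```

View pics/m7.png

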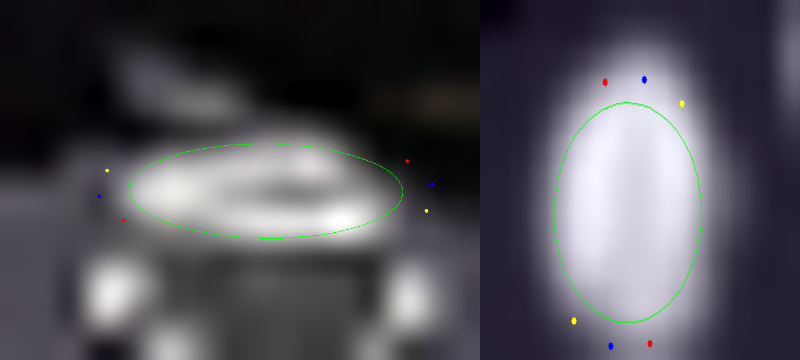

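The overlay shows the head nearly centred on my estimate, about 1 mm to the left in side, and the slot yaw at roughly −20° to +5°. I'll shift about 2 mm in +y and sweep back.

```bash
m="python3 -m inch"
p(){ egrep 'tcp|wrist'|tr '\n' ' '; echo; }
$m '[-0.04,0.1,0,0,-0.04,0.1,0,0,0,0,0,-0.05,0,0,0,-0.05,0,0,0,-0.05]' |p
$m '[0,0,0,-0.05,0,0,0,-0.05,0,0,0,-0.05,0,0,0,-0.05,0,0,0,0]' |p
python3 -c "
from h import *
to([.5286,.0592,.152],13)"
```

```text
tcp_pos: [0.5299, 0.0602, 0.1532] wrist_force: [1.2, -1.6, 5.2] 
tcp_pos: [0.5297, 0.0605, 0.1532] wrist_force: [0.1, 0.2, 5.1] 
t 17.0 tcp [0.5297 0.0605 0.1532] close 156.6 tilt [ 0.0034 -0.0003] shift cm [0.16 0.05 0.12] turn -0.6354884600507003 j6 -1.199 F [0.1 0.2 5.1] T [-0.11 -0.1  -0.05] gap 0.0245
```

```bash
m="python3 -m inch"
p(){ egrep 'tcp|wrist'|tr '\n' ' '; echo; }
$m '[0,0,0.05,-0.05,0,0,0,-0.05,0,0,0,-0.05,0,0,0,-0.05,0,0,0,0]' |p
$m '[0,0,0,-0.05,0,0,0,-0.05,0,0,0,-0.05,0,0,0,-0.05,0,0,0,0]' |p
$m '[0,0,0,-0.05,0,0,0,-0.05,0,0,0,-0.05,0,0,0,-0.05,0,0,0,-0.05]' |p
python3 -c "
from h import *
to([.5286,.0592,.152],13)"
```

```text
tcp_pos: [0.5299, 0.0606, 0.1531] wrist_force: [0.7, 0.0, 8.5] 
tcp_pos: [0.5299, 0.0606, 0.1531] wrist_force: [-0.1, -1.3, 7.6] 
tcp_pos: [0.5299, 0.0607, 0.1531] wrist_force: [-0.3, 0.5, 8.2] 
t 18.25 tcp [0.5299 0.0607 0.1531] close -166.1 tilt [0.0039 0.0001] shift cm [0.11 0.16 0.1 ] turn 0.014942448124546814 j6 -1.849 F [-0.3  0.5  8.2] T [-0.03 -0.01 -0.02] gap 0.0246
```

```bash
m="python3 -m inch"
p(){ egrep 'tcp|wrist'|tr '\n' ' '; echo; }
$m '[0.12,0.05,0,0,0.12,0.05,0,0,0.12,0,0,0,0,0,0,0.05,0,0,0,0.05]' |p
$m '[0,0,0,0.05,0,0,0,0.05,0,0,0,0.05,0,0,0,0.05,0,0,0,0]' |p
$m '[0,0,0,0.05,0,0,0,0.05,0,0,0,0.05,0,0,0,0.05,0,0,0,0]' |p
python3 -c "
from h import *
to([.5286,.0592,.152],13)"
```

```text
tcp_pos: [0.5299, 0.0578, 0.153] wrist_force: [0.8, 3.2, 7.4] 
tcp_pos: [0.5295, 0.0573, 0.1529] wrist_force: [-0.7, 1.5, 6.4] 
tcp_pos: [0.5291, 0.0571, 0.1526] wrist_force: [-0.2, 1.1, 5.7] 
t 19.5 tcp [0.5291 0.0571 0.1526] close 165.0 tilt [0.0024 0.0003] shift cm [-0.2   0.1   0.06] turn -0.48949274793393105 j6 -1.352 F [-0.2  1.1  5.7] T [0.12 0.2  0.  ] gap 0.025
```

```bash
m="python3 -m inch"
p(){ egrep 'tcp|wrist'|tr '\n' ' '; echo; }
$m '[0,0,0,0.05,0,0,0,0.05,0,0,0,0,0,0,0,0,0,0,0,0]' |p
$m '[0,0,0,0.05,0,0,0,0.05,0,0,0,0,0,0,0,0,0,0,0,0]' |p
python3 -c "
from h import *
to([.5286,.0592,.152],13)"
```

```text
tcp_pos: [0.5289, 0.057, 0.1526] wrist_force: [-1.0, -0.1, 7.0] 
tcp_pos: [0.529, 0.057, 0.1528] wrist_force: [-0.7, 0.1, 7.7] 
t 20.33 tcp [0.529  0.057  0.1528] close 153.6 tilt [0.0023 0.0002] shift cm [-0.18  0.13  0.08] turn -0.6873703448812978 j6 -1.154 F [-0.7  0.1  7.7] T [0.03 0.41 0.04] gap 0.0245
```

```bash
m="python3 -m inch"
p(){ egrep 'tcp|wrist'|tr '\n' ' '; echo; }
$m '[0,0,0,-0.08,0,0,0,-0.07,0.05,0,0,0,0.05,0,0,0,0,0,0,0]' |p
$m '[0.05,0,0,0,0.05,0,0,0,0,0,0,0,0,0,0,0,0,0,0,0]' |p
python3 -c "
from h import *
to([.5286,.0592,.152],13)"
```

```text
tcp_pos: [0.529, 0.0563, 0.1527] wrist_force: [0.2, 0.7, 6.3] 
tcp_pos: [0.5288, 0.0557, 0.1527] wrist_force: [0.3, 0.7, 5.8] 
t 21.17 tcp [0.5288 0.0557 0.1527] close 162.2 tilt [0.0032 0.0017] shift cm [-0.33  0.13  0.07] turn -0.5371240910352175 j6 -1.308 F [0.3 0.7 5.8] T [ 0.64 -0.06 -0.01] gap 0.0247
```

```bash
m="python3 -m inch"
p(){ egrep 'tcp|wrist'|tr '\n' ' '; echo; }
$m '[0,0,0.05,0,0,0,0,0,0,0,0,-0.04,0,0,0,-0.04,0,0,0,0]' |p
$m '[0,0,0,-0.04,0,0,0,-0.04,0,0,0,0,0,0,0,0,0,0,0,0]' |p
python3 -c "
from h import *
to([.5286,.0592,.152],13)"
```

```text
tcp_pos: [0.5291, 0.0557, 0.1525] wrist_force: [0.3, 1.3, 7.5] 
tcp_pos: [0.5293, 0.0558, 0.1526] wrist_force: [0.3, 2.4, 8.1] 
t 22.0 tcp [0.5293 0.0558 0.1526] close 171.4 tilt [0.0043 0.0019] shift cm [-0.32  0.12  0.06] turn -0.37706386728039964 j6 -1.468 F [0.3 2.4 8.1] T [ 0.71 -0.2   0.06] gap 0.0246
```

```bash
m="python3 -m inch"
p(){ egrep 'tcp|wrist'|tr '\n' ' '; echo; }
$m '[-0.05,0,0,0,-0.05,0,0,0,0,0,0,0,0,0,0,0,0,0,0,0]' |p
$m '[0,0,0,0.05,0,0,0,0,0,0,0,0.05,0,0,0,0,0,0,0,0]' |p
$m '[0,0,0,0.05,0,0,0,0,0,0,0,0.05,0,0,0,0,0,0,0,0]' |p
$m '[0,0,0,0.05,0,0,0,0,0,0,0,0.05,0,0,0,0,0,0,0,0]' |p
python3 -c "
from h import *
to([.5286,.0592,.152],13)"
```

```text
tcp_pos: [0.5294, 0.0565, 0.1526] wrist_force: [0.4, 1.0, 7.5] 
tcp_pos: [0.5291, 0.0565, 0.1525] wrist_force: [0.0, 0.5, 8.0] 
tcp_pos: [0.529, 0.0564, 0.1526] wrist_force: [-0.3, 1.2, 7.6] 
tcp_pos: [0.5289, 0.0564, 0.1526] wrist_force: [-1.5, 0.4, 9.1] 
t 23.67 tcp [0.5289 0.0564 0.1526] close 154.2 tilt [0.0032 0.0008] shift cm [-0.24  0.15  0.06] turn -0.67735091738145 j6 -1.166 F [-1.5  0.4  9.1] T [0.33 0.33 0.07] gap 0.0245
```

```bash
cat > rel.py <<'E'
from h import *
exec(open("fit.py").read().split("def drv")[0].split("T=np.load")[0])
src=open("fit.py").read(); exec("SS=8\n"+src[src.index("def cover"):src.index("def drv")])
BG=np.load("pics/sideavg.npy"); 
N=np.mean([eyes.read_camera("side")[:,:,::-1].astype(float) for _ in range(10)],0); np.save("pics/contact.npy",N)
s=get_state(); q=s["orientation"]; M=R.from_quat([q[1],q[2],q[3],q[0]]).as_matrix(); t=s["tcp_pos"]+.102*M[:,2]; b=np.arctan2(M[1,1],M[0,1]); print("tip",t,np.degrees(b))
w=(312,176,26,34); sl=np.s_[w[1]:w[1]+w[3],w[0]:w[0]+w[2]]
def mk(d):
    c=t.copy(); k=lambda P:cover("side",P-0+0,w[0]-d[0],w[1]-d[1],w[2],w[3])
    return np.maximum(k(box(c[:2],b,.009,.0015,c[2],c[2]+.014,.0003)),k(np.vstack([disc(c,.004,c[2]+.013),disc(c,.004,c[2]+.055)])))
I=N[sl]; B=BG[sl]
def err(d):
    k=cv2.GaussianBlur(mk(d),(0,0),.6)[...,None]; X=k*1.0
    A=(I-(1-k)*B); col=(A*k).sum((0,1))/(k*k).sum(); return ((A-k*col)**2).mean()
g=min((err([u,v]),u,v) for u in np.arange(-2,2.1,.5) for v in np.arange(-3,3.1,.5))
r=minimize(err,g[1:],method="Nelder-Mead",options=dict(initial_simplex=np.array(g[1:])+np.array([[0,0],[.3,0],[0,.3]])))
print("bias",r.x,r.fun,"tip px",pix("side",t)+r.x); np.save("pics/bias.npy",r.x)
for v in (-1.5,-1,-.5,0,.5): print(v,err([r.x[0],v]))
def view(I,s=50,x=317,y=197):
    I=I[y:y+12,x:x+16].astype(np.float32); I=np.clip(I*1.1,0,255)
    o=cv2.resize(I,None,fx=s,fy=s,interpolation=cv2.INTER_CUBIC).clip(0,255).astype(np.uint8)[:,:,].copy()
    f=lambda P:np.round((pix("side",P)+r.x-[x,y]+.5)*s-.5).astype(np.int32)
    a=np.linspace(0,2*np.pi,60)
    for c in ((.529,.0565),(.529,.0605)):
        cv2.polylines(o,[f(np.c_[c[0]+.013*np.cos(a),c[1]+.013*np.sin(a),0*a+t[2]])],True,(0,255,0) if c[1]<.06 else (0,0,255),2)
    e=.009*np.array([np.cos(b),np.sin(b),0]); p=f(np.array([t-e,t+e])); cv2.line(o,tuple(map(int,p[0])),tuple(map(int,p[1])),(255,0,0),2)
    return cv2.resize(o,(640,480))[60:340]
cv2.imwrite("pics/m8.png",np.vstack([view(BG),view(N)]))
E
python3 rel.py
```

```text
tip [0.52919215 0.05646027 0.05063028] 154.19790523418214
bias [1.01229954 0.0971509 ] 268.3279339705589 tip px [[326.14718391 204.1816129 ]]
-1.5 297.44662036667296
-1 288.74621077614796
-0.5 275.02394450991653
0 268.48867928200104
0.5 269.73330300078015
```

View pics/m8.png

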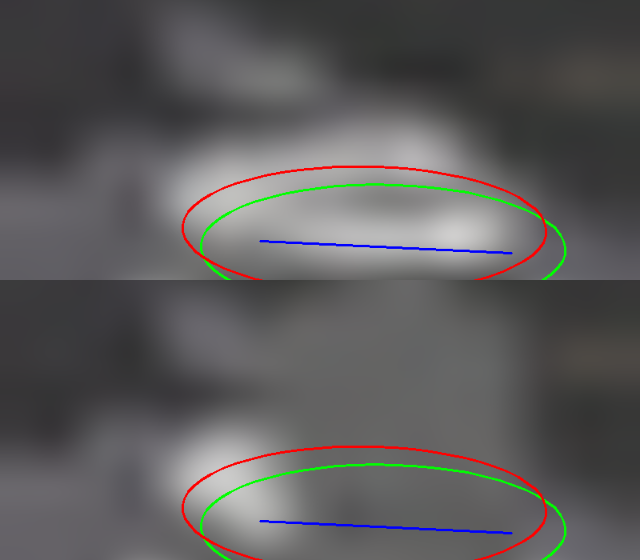

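The last view shows the head centre about 0.7 px left of and 1 px above my estimate, so the screw lies further in +y (about .063–.066). I'll slide the blade that way at a yaw near −17°.

```bash
m="python3 -m inch"
p(){ egrep 'tcp|wrist'|tr '\n' ' '; echo; }
$m '[-0.13,0.05,0,-0.08,-0.13,0.05,0,-0.07,-0.13,0.05,0,0,0,0,0,0,0,0,0,0]' |p
$m '[-0.06,0.02,0,0,-0.06,0.02,0,0,0,0,0,0,0,0,0,0,0,0,0,0]' |p
$m '[-0.06,0.02,0,0,-0.06,0.02,0,0,0,0,0,0,0,0,0,0,0,0,0,0]' |p
$m '[-0.06,0.02,0,0,-0.06,0.02,0,0,0,0,0,0,0,0,0,0,0,0,0,0]' |p
python3 -c "
from h import *
to([.5286,.0592,.152],13)"
```

```text
tcp_pos: [0.5292, 0.0595, 0.1526] wrist_force: [-0.7, -1.8, 8.3] 
tcp_pos: [0.5292, 0.0604, 0.1526] wrist_force: [-1.2, -1.8, 8.9] 
tcp_pos: [0.5292, 0.0613, 0.1527] wrist_force: [-0.8, -3.1, 8.3] 
tcp_pos: [0.5293, 0.0622, 0.1527] wrist_force: [0.2, -4.4, 7.5] 
t 25.83 tcp [0.5293 0.0622 0.1527] close 162.7 tilt [ 0.0039 -0.004 ] shift cm [ 0.31 -0.02  0.07] turn -0.5283815729432404 j6 -1.301 F [ 0.2 -4.4  7.5] T [-1.6   0.12  0.03] gap 0.0248
```

```bash
m="python3 -m inch"
q(){ $m "$1" >/dev/null; python3 -c "
from h import *
to([.529,.058,.152],0)" | sed 's/shift.*j6/j6/'; }
$m '[0.14,-0.04,0,0,0.14,-0.04,0,0,0.12,-0.04,0,0,0,0,0,0,0,0,0,0]' >/dev/null
python3 -c "
from h import *
to([.529,.058,.152],0)"
$m '[0,0,0,-0.04,0,0,0,-0.04,0,0,0,-0.04,0,0,0,0,0,0,0,0]' >/dev/null
python3 -c "
from h import *
to([.529,.058,.152],0)"
$m '[0,0,0,-0.04,0,0,0,-0.04,0,0,0,-0.04,0,0,0,0,0,0,0,0]' >/dev/null
python3 -c "
from h import *
to([.529,.058,.152],0)"
```

```text
t 26.25 tcp [0.5292 0.0591 0.1526] close 162.7 tilt [ 0.0038 -0.0012] shift cm [ 0.11 -0.02  0.06] turn -0.3010785111456973 j6 -1.309 F [-0.3 -1.7  8.4] T [-0.51  0.07  0.01] gap 0.0246
t 26.67 tcp [0.5293 0.0593 0.1527] close 169.6 tilt [ 0.0041 -0.0011] shift cm [0.13 0.01 0.07] turn -0.18075797389704995 j6 -1.429 F [ 1.2 -1.3  7.8] T [-0.37 -0.02 -0.07] gap 0.0246
t 27.08 tcp [0.5294 0.0594 0.1528] close 176.5 tilt [ 0.0044 -0.0009] shift cm [0.14 0.03 0.08] turn -0.06071954281266789 j6 -1.549 F [ 0.2 -1.   8.7] T [-0.33  0.02 -0.05] gap 0.0247
```

```bash
m="python3 -m inch"
$m '[0,0,-0.5,0,0,0,-0.6,0,0,0,0,0,0,0,0,0,0,0,0,0]' >/dev/null
sed -i 's/^def view.*/import sys; sys.exit()\n&/; s/range(10)/range(6)/' rel.py
sed -i 's/def mk(d):/def mk(d,pt=0):/' rel.py
python3 - <<'E'
src=open('rel.py').read().replace("import sys; sys.exit()","""
def mk3(p): # tip offset along tool x (pitch in pads) + bias
    global t
    t0=t.copy(); t=t0+p[2]*M[:,0]; k=mk(p[:2]); t=t0; return k
hp=[t+np.array([0,0,z]) for z in (.0,.05)]
for n,z0,z1 in(("blade",.001,.013),("shaft",.016,.055)):
    def k1(d):
        k=lambda P:cover("side",P,w[0]-d[0],w[1]-d[1],w[2],w[3])
        return k(box(t[:2],b,.009,.0015,t[2],t[2]+.014,.0003)) if n=="blade" else k(np.vstack([disc(t,.004,t[2]+z0),disc(t,.004,t[2]+z1)]))
    rows=pix("side",[t+[0,0,z0],t+[0,0,z1]])[:,1]; print(n,rows)
D=np.abs(I-B).sum(2)
for y in range(w[3]):
    d=D[y]; m=d>60; print(w[1]+y, m.sum(), round((np.arange(w[2])*d*m).sum()/max((d*m).sum(),1)+w[0],2), end=' | ')
import sys; sys.exit()""")
open('rel.py','w').write(src)
E
python3 rel.py
```

```text
tip [0.52748804 0.05983862 0.05976406] 176.52940854804098
bias [ 0.86875 -0.9625 ] 336.9303591350618 tip px [[325.07682603 199.78976711]]
-1.5 338.9969721445251
-1 336.96318054204295
-0.5 338.2681620299251
0 341.71703506302913
0.5 347.2027028677007
blade [200.42243019 196.45200335]
shaft [195.45582284 182.37523582]
176 9 323.75 | 177 10 324.34 | 178 12 324.57 | 179 10 323.95 | 180 9 324.68 | 181 1 325.0 | 182 3 325.02 | 183 3 325.11 | 184 3 325.04 | 185 3 325.08 | 186 3 325.06 | 187 3 325.07 | 188 3 325.05 | 189 3 325.1 | 190 3 325.09 | 191 3 325.1 | 192 3 325.12 | 193 3 325.11 | 194 3 325.14 | 195 4 325.49 | 196 6 325.5 | 197 6 325.52 | 198 6 325.48 | 199 5 326.12 | 200 0 312.0 | 201 0 312.0 | 202 0 312.0 | 203 7 325.97 | 204 7 326.23 | 205 0 312.0 | 206 0 312.0 | 207 2 330.45 | 208 4 331.39 | 209 11 331.21 |
```

```bash
m="python3 -m inch"
p(){ egrep 'tcp|wrist'|tr '\n' ' '; echo; }
$m '[0,0,0,-0.11,0,0,0,-0.11,0,0,0,-0.11,0,0,0,-0.11,0.17,0.07,0.3,0]' |p
$m '[0,0,0.4,0,0,0,0.3,0,0,0,0,0,0,0,0,0,0,0,0,0]' |p
$m '[0,0,0.1,0.03,0,0,0,0.03,0,0,0,0.03,0,0,0,0.03,0,0,0,0]' |p
$m '[0,0,0,0.03,0,0,0,0.03,0,0,0,0.03,0,0,0,0.03,0,0,0,0]' |p
python3 -c "
from h import *
to([.527,.058,.152],13)"
```

```text
tcp_pos: [0.528, 0.0581, 0.1593] wrist_force: [-0.5, 0.7, -0.4] 
tcp_pos: [0.5281, 0.0577, 0.1529] wrist_force: [-1.2, -0.4, 5.9] 
tcp_pos: [0.5284, 0.0578, 0.1527] wrist_force: [-2.3, -0.7, 11.0] 
tcp_pos: [0.5286, 0.0578, 0.1527] wrist_force: [-2.4, 0.2, 10.0] 
t 29.47 tcp [0.5286 0.0578 0.1527] close -172.2 tilt [ 0.003  -0.0002] shift cm [-0.04  0.15  0.07] turn -0.09115174908520096 j6 -1.748 F [-2.4  0.2 10. ] T [-0.08  0.48 -0.06] gap 0.0248
```

```bash
m="python3 -m inch"
p(){ egrep 'tcp|wrist'|tr '\n' ' '; echo; }
$m '[-0.06,0,-0.05,0,-0.06,0,0,0,-0.06,0,0,0,-0.06,0,0,0,-0.06,0,0,0]' |p
$m '[0.12,0,0,0,0.12,0,0,0,0.08,0,0,0,0.06,0,0,0,0.06,0,0,0]' |p
$m '[0.06,0,0,0,0.06,0,0,0,0.06,0,0,0,0,0,0,0,0,0,0,0]' |p
python3 -c "
from h import *
to([.527,.058,.152],13)"
```

```text
tcp_pos: [0.528, 0.06, 0.1528] wrist_force: [-1.1, -3.1, 8.1] 
tcp_pos: [0.5287, 0.0569, 0.1528] wrist_force: [-1.9, 1.9, 7.7] 
tcp_pos: [0.5289, 0.0557, 0.1527] wrist_force: [-0.9, 2.7, 6.6] 
t 30.72 tcp [0.5289 0.0557 0.1527] close -172.1 tilt [0.0027 0.0022] shift cm [-0.26  0.16  0.07] turn -0.08940974098269727 j6 -1.756 F [-0.9  2.7  6.6] T [0.79 0.25 0.02] gap 0.0246
```

```bash
python3 rel.py; python3 - <<'E'
from h import *
BG=np.load("pics/sideavg.npy"); N=np.load("pics/contact.npy")
print()
for y in range(190,212):
    print(y,"BG",BG[y,318:333].mean(1).astype(int),"N",N[y,318:333].mean(1).astype(int))
E
```

```text
tip [0.52921756 0.05591593 0.0507576 ] -172.11892039514416
bias [0.61692124 0.32394668] 292.2500222843093 tip px [[325.8245878 204.4286578]]
-1.5 319.4180015921744
-1 310.80402046126983
-0.5 301.02568910110364
0 293.7250336958178
0.5 292.7359463931576
blade [203.77569342 199.8150486 ]
shaft [198.82129935 185.77177136]
176 9 323.79 | 177 10 324.61 | 178 10 324.86 | 179 8 324.05 | 180 8 325.64 | 181 8 324.47 | 182 5 323.02 | 183 0 312.0 | 184 1 326.0 | 185 3 325.94 | 186 3 325.92 | 187 3 325.9 | 188 3 325.87 | 189 3 325.87 | 190 2 325.55 | 191 3 325.89 | 192 3 325.87 | 193 3 325.88 | 194 3 325.9 | 195 3 325.92 | 196 3 325.89 | 197 3 325.91 | 198 4 326.32 | 199 5 326.23 | 200 4 326.77 | 201 1 328.0 | 202 6 325.5 | 203 7 325.89 | 204 7 326.47 | 205 0 312.0 | 206 0 312.0 | 207 2 330.46 | 208 5 331.97 | 209 10 331.48 | 
190 BG [52 53 52 43 49 53 50 51 52 55 54 53 53 55 53] N [55 53 55 44 47 50 59 84 93 74 57 53 53 53 56]
191 BG [52 53 54 52 51 52 53 52 52 53 55 54 53 54 54] N [54 55 53 51 51 51 60 85 93 75 57 53 55 55 55]
192 BG [53 54 52 50 52 49 51 51 51 52 52 50 50 51 51] N [55 55 54 52
[... 1531 characters left out ...]
[ 88  85 164 144  92  79  79  92  89  86  84  77 150 116  87] N [ 90  87 171 147  94  80  84  87  90  91  87  83 143 111  89]
207 BG [ 88  83 146 111  98  91  81  82  84  83  83  90 154 117  87] N [ 90  88 152 115  99  91  84  87  88  88  86  86  83  57  75]
208 BG [ 89  89  66  88 143 118  81  80  83  77  85 120  88  82  89] N [ 91  91  68  90 147 114  80  82  82  81  84  85  69  55  50]
209 BG [90 90 89 89 86 87 70 82 89 70 81 89 90 90 91] N [92 93 92 91 88 92 73 66 65 57 52 48 50 51 50]
210 BG [80 90 91 90 89 89 89 91 90 90 88 86 86 84 73] N [81 92 94 92 92 87 88 62 47 49 49 50 50 51 54]
211 BG [50 67 83 90 90 89 88 88 84 78 67 57 50 48 50] N [48 69 85 92 93 64 48 50 52 53 53 55 54 53 53]
```

The pixel profile puts the head-top centre at (325.2,203.1) and the slot yaw near +13°. With the side bias of about (+.9,−1.1) px, the screw is near (.527,.056). I'll search there.

```bash
m="python3 -m inch"
p(){ egrep 'tcp|wrist'|tr '\n' ' '; echo; }
$m '[0,0.1,0,-0.05,0,0.1,0,-0.05,0,0,0,0,0.05,0,0,0,0.05,0,0,0]' |p
$m '[-0.1,0,0,0,-0.05,0,0,0,-0.05,0,0,0,-0.05,0,0,0,-0.05,0,0,0]' |p
python3 -c "
from h import *
to([.527,.0563,.152],13)"
```

```text
tcp_pos: [0.5275, 0.054, 0.1521] wrist_force: [2.0, 3.0, 2.4] 
tcp_pos: [0.5267, 0.0561, 0.152] wrist_force: [2.9, 1.1, 5.1] 
t 31.85 tcp [0.5267 0.0561 0.152 ] close -166.3 tilt [ 0.0022 -0.0009] shift cm [-0.02 -0.04  0.  ] turn 0.0113556318609902 j6 -1.854 F [2.9 1.1 5.1] T [ 0.37 -0.9  -0.05] gap 0.0248
```

```bash
m="python3 -m inch"
p(){ egrep 'tcp|wrist'|tr '\n' ' '; echo; }
$m '[0,0,0.1,0,0,0,0.1,0,0,0,0,0,0,0,0,0,0,0,0,0]' |p
$m '[-0.03,0,0.05,0,-0.03,0,0,0.03,0,0,0,-0.06,0,0,0,0.03,0,0,0,0]' |p
python3 -c "
from h import *
to([.527,.0563,.147],13)"
```

```text
tcp_pos: [0.5256, 0.0559, 0.1494] wrist_force: [1.8, 0.0, 5.7] 
tcp_pos: [0.5254, 0.0563, 0.1491] wrist_force: [1.0, -1.4, 6.2] 
t 32.68 tcp [0.5254 0.0563 0.1491] close -166.4 tilt [-0.0002 -0.0015] shift cm [ 0.04 -0.16  0.21] turn 0.010811468262915014 j6 -1.853 F [ 1.  -1.4  6.2] T [-0.35 -0.34 -0.11] gap 0.0246
```

```bash
m="python3 -m inch"
p(){ egrep 'tcp|wrist'|tr '\n' ' '; echo; }
$m '[0,0,0.1,0,0.03,0,0.05,0,0.03,0,0,0,0,0,0,0,0,0,0,0]' |p
$m '[0,0,0,0,0,0,0,0,0,0,0,0,0,0,0,0,0,0,0,0]' |p
python3 -c "
from h import *
to([.527,.0563,.147],13)"
```

```text
tcp_pos: [0.5257, 0.0558, 0.1482] wrist_force: [-0.7, -0.4, 10.0] 
tcp_pos: [0.5256, 0.0558, 0.1482] wrist_force: [0.4, -1.9, 11.0] 
t 33.52 tcp [0.5256 0.0558 0.1482] close -166.3 tilt [ 0.0004 -0.0013] shift cm [-0.02 -0.14  0.12] turn 0.01178858558853868 j6 -1.855 F [ 0.4 -1.9 11. ] T [-0.26 -0.05 -0.1 ] gap 0.025
```

The blade is seated on the slot floor (dropped about 4.5 mm). Turning clockwise and following the screw down.

```bash
m="python3 -m inch"
$m '[0,0,0,0.06,0,0,0.01,0.06,0,0,0.02,0.06,0,0,0.02,0.06,0,0,0.02,0.06]' >/dev/null
python3 -c "
from h import *
to([.527,.0563,.147],13)"
$m '[0,0,0.02,0.06,0,0,0.02,0.06,0,0,0.02,0.06,0,0,0.02,0.06,0,0,0.02,0]' >/dev/null
python3 -c "
from h import *
to([.527,.0563,.147],13)"
```

```text
t 33.93 tcp [0.5258 0.0561 0.148 ] close 176.3 tilt [ 0.001  -0.0007] shift cm [-0.02 -0.12  0.1 ] turn -0.29064020421586045 j6 -1.552 F [-1.9 -0.2 13.3] T [0.03 0.28 0.03] gap 0.025
t 34.35 tcp [0.5257 0.0564 0.147 ] close 162.6 tilt [ 0.0009 -0.0001] shift cm [-0.03 -0.13  0.  ] turn -0.530016598549595 j6 -1.313 F [-0.5  0.2 14.1] T [0.19 0.31 0.07] gap 0.0246
```

```bash
m="python3 -m inch"
$m '[0,0,0,0.05,0,0,0,0.05,0,0,0,0.05,0,0,0.01,0.05,0,0,0,0]' >/dev/null
python3 -c "
from h import *
to([.527,.0563,.147],13)"
$m '[0,0,0,0.04,0,0,0,0.04,0,0,0,0.04,0,0,0,0,0,0,0,0]' >/dev/null
python3 -c "
from h import *
to([.527,.0563,.147],13)"
```

```text
t 34.77 tcp [0.5255 0.0566 0.1465] close 151.2 tilt [0.0004 0.0004] shift cm [-0.04 -0.14 -0.05] turn -0.7295154153204693 j6 -1.113 F [ 0.1  1.6 10.2] T [0.41 0.04 0.09] gap 0.0245
t 35.18 tcp [0.5255 0.0567 0.1462] close 144.4 tilt [0.     0.0007] shift cm [-0.06 -0.15 -0.08] turn -0.847402403007731 j6 -0.995 F [-0.7  1.   8.2] T [ 0.56 -0.04  0.03] gap 0.0247
```

```bash
m="python3 -m inch"
$m '[0,0,0.02,0.04,0,0,0.02,0.04,0,0,0.01,0.02,0,0,0,0,0,0,0,0]' >/dev/null
python3 -c "
from h import *
to([.527,.0563,.147],13)"
$m '[0,0,0.02,0.04,0,0,0.02,0.04,0,0,0,0,0,0,0,0,0,0,0,0]' >/dev/null
python3 -c "
from h import *
to([.527,.0563,.147],13)"
$m '[0,0,0.01,0.04,0,0,0.01,0.04,0,0,0,0,0,0,0,0,0,0,0,0]' >/dev/null
python3 -c "
from h import *
to([.527,.0563,.147],13)"
```

```text
t 35.6 tcp [0.5255 0.0568 0.1458] close 138.7 tilt [0.0001 0.0009] shift cm [-0.06 -0.15 -0.12] turn -0.9473280671855426 j6 -0.895 F [-0.1  1.7  9.2] T [ 0.6  -0.03  0.09] gap 0.0247
t 36.02 tcp [0.5255 0.0569 0.1454] close 134.1 tilt [0.0002 0.0011] shift cm [-0.07 -0.15 -0.16] turn -1.0271843945416816 j6 -0.815 F [0.2 2.1 9.4] T [0.69 0.04 0.03] gap 0.025
t 36.43 tcp [0.5255 0.057  0.1452] close 129.6 tilt [0.0002 0.0013] shift cm [-0.07 -0.15 -0.18] turn -1.107111651324567 j6 -0.735 F [1.3 1.7 9.4] T [ 0.76 -0.04  0.02] gap 0.0247
```

```bash
m="python3 -m inch"
$m '[-0.03,0.04,0.01,0.04,0,0,0.02,0.04,0,0,0,0,0,0,0,0,0,0,0,0]' >/dev/null
python3 -c "
from h import *
to([.527,.0563,.147],13)"
$m '[0,0,0.01,0.04,0,0,0.01,0.03,0,0,0,0,0,0,0,0,0,0,0,0]' >/dev/null
python3 -c "
from h import *
to([.527,.0563,.147],13)"
$m '[0,0,0.01,0.03,0,0,0,0.03,0,0,0,0,0,0,0,0,0,0,0,0]' >/dev/null
python3 -c "
from h import *
for i in range(4): eyes.read_camera('side'); to([.527,.0563,.147],13)"
```

```text
t 36.85 tcp [0.5255 0.0574 0.1449] close 125.0 tilt [0.0003 0.0011] shift cm [-0.06 -0.18 -0.21] turn -1.1871644709483355 j6 -0.654 F [0.4 1.7 9.3] T [ 0.66 -0.02  0.05] gap 0.0249
t 37.27 tcp [0.5257 0.0576 0.1449] close 121.0 tilt [0.0006 0.0014] shift cm [-0.05 -0.18 -0.21] turn -1.2568193007080457 j6 -0.585 F [-0.4  1.8 10.6] T [ 0.76 -0.05  0.11] gap 0.0244
t 37.73 tcp [0.5257 0.0577 0.1448] close 117.6 tilt [0.0009 0.0015] shift cm [-0.05 -0.18 -0.22] turn -1.31644350976878 j6 -0.525 F [ 0.1  2.6 10.1] T [ 0.9  -0.04  0.34] gap 0.0245
t 37.78 tcp [0.5258 0.0577 0.1448] close 117.6 tilt [0.0009 0.0016] shift cm [-0.05 -0.18 -0.22] turn -1.3164622284650829 j6 -0.525 F [ 1.2  2.4 10.3] T [ 0.8  -0.07  0.26] gap 0.0243
t 37.83 tcp [0.5257 0.0577 0.1448] close 117.6 tilt [0.0008 0.0016] shift cm [-0.05 -0.18 -0.22] turn -1.3165176898339888 j6 -0.525 F [ 0.   2.2 10.6] T [ 0.82 -0.07  0.28] gap 0.0245
t 37.88 tcp [0.5257 0.0577 0.1448] close 117.6 tilt [0.0008 0.0016] shift cm [-0.05 -0.18 -0.22] turn -1.316523931144347 j6 -0.525 F [0.1 2.9 9.9] T [ 0.86 -0.07  0.24] gap 0.0244
```

```bash
m="python3 -m inch"
$m '[0,0,0,0.02,0,0,0,0,0,0,0,0,0,0,0,0,0,0,0,0]' >/dev/null
python3 -c "
from h import *
a=[]
for i in range(8): eyes.read_camera('side'); s=get_state(); a.append(s['ft_torque'][2])
print(np.mean(a),np.std(a)); to([.527,.0563,.147],13)"
```

```text
0.32502694150145794 0.03136224325262896
t 38.7 tcp [0.5258 0.0577 0.1448] close 116.4 tilt [0.0009 0.0017] shift cm [-0.05 -0.18 -0.22] turn -1.336420651383221 j6 -0.505 F [ 0.5  3.3 10.5] T [ 0.87 -0.09  0.33] gap 0.0245
```

```bash
m="python3 -m inch"
p(){ egrep 'clock|tcp|wrist'|tr '\n' ' '; echo; }
$m '[0,0,-0.05,-0.04,0,0,-0.05,-0.04,0,0,-0.05,-0.03,0,0,0,0,0,0,0,0]' |p
$m '[0,0,-0.3,0,0,0,-0.5,0,0,0,-1.5,0,0,0,-2.5,0,0,0,-2.5,0]' |p
$m '[0,0,-1.7,0,0,0,0,0.12,0,0,0,0.12,0,0,0,0.12,0,0,0,0.12]' |p
$m '[0,0,0,0.12,0,0,0,0.12,0,0,0,0.12,0,0,0,0.12,0,0,0,0.12]' |p
$m '[0,0,0,0.12,0,0,0,0.12,0,0,0,0.12,0,0,0,0.12,0,0,0,0.12]' |p
$m '[0,0,0,0.12,0,0,0,0.1,0,0,0,0,0,0,0,0,0,0,0,0]' |p
python3 -c "
from h import *
to([.4494,-.2806,.232],12)"
```

```text
clock: 39.12 tcp_pos: [0.5253, 0.0573, 0.1452] wrist_force: [1.3, 2.1, 4.0] 
clock: 39.53 tcp_pos: [0.5234, 0.0563, 0.218] wrist_force: [0.8, 0.9, -0.2] 
clock: 39.95 tcp_pos: [0.5244, 0.0562, 0.2352] wrist_force: [-0.2, 0.2, -0.7] 
clock: 40.37 tcp_pos: [0.5243, 0.0563, 0.235] wrist_force: [-0.7, -0.6, -1.6] 
clock: 40.78 tcp_pos: [0.5243, 0.0563, 0.235] wrist_force: [0.7, 0.1, -1.1] 
clock: 41.2 tcp_pos: [0.5251, 0.0567, 0.2353] wrist_force: [1.0, 0.4, -0.9] 
t 41.2 tcp [0.5251 0.0567 0.2353] close 13.9 tilt [-0.0013 -0.0004] shift cm [-30.91 -15.46   0.35] turn 0.03367798089051233 j6 1.283 F [ 1.   0.4 -0.9] T [ 0.01 -0.01  0.02] gap 0.0245
```

```bash
m="python3 -m inch"
$m '[0,0,0,0.034,-1.6,-0.72,0,0,-3,-1.4,0,0,-3.4,-1.56,0,0,-3.4,-1.56,0,0]' >/dev/null
$m '[-3.4,-1.56,0,0,-3.4,-1.56,0,0,-3.4,-1.56,0,0,-3.4,-1.56,0,0,-3.4,-1.56,0,0]' >/dev/null
$m '[-2,-0.9,0,0,-1,-0.5,0,0,0,0,0,0,0,0,0,0,0,0,0,0]' >/dev/null
$m '[0,0,0,0,0,0,0,0,0,0,0,0,0,0,0,0,0,0,0,0]' >/dev/null
python3 - <<'E'
from h import *
to([.4494,-.2806,.232],12)
N=np.mean([eyes.read_camera("side")[:,:,::-1].astype(float) for _ in range(6)],0); BG=np.load("pics/sideavg.npy"); np.save("pics/ret.npy",N)
t=get_state()["tcp_pos"]; print(pix("side",[t-[0,0,.102],t-[0,0,.088],t-[0,0,.05]]))
D=np.abs(N-BG).sum(2)
for y in range(203,232):
    d=D[y,330:358]; m=d>50; print(y,m.sum(),round((np.arange(330,358)*m).sum()/max(m.sum(),1),2),end=" | ")
print()
# screw rows
for y in range(200,208): print(y,"BG",BG[y,318:333].mean(1).astype(int),"N",N[y,318:333].mean(1).astype(int))
E
```

```text
t 42.87 tcp [ 0.449  -0.2796  0.2355] close 11.9 tilt [0.0001 0.    ] shift cm [-0.11  0.02  0.35] turn -0.0015382929689644609 j6 0.654 F [ 0.2 -0.9 -1. ] T [0.03 0.   0.01] gap 0.0245
[[342.92024879 223.89490512]
 [343.07177486 217.78195911]
 [343.48574951 200.89919685]]
203 4 343.5 | 204 4 343.5 | 205 4 343.5 | 206 3 343.0 | 207 5 343.0 | 208 4 342.5 | 209 4 342.5 | 210 3 343.0 | 211 4 342.5 | 212 4 342.5 | 213 4 342.5 | 214 4 342.5 | 215 4 342.5 | 216 7 341.14 | 217 11 341.64 | 218 13 341.0 | 219 13 341.0 | 220 14 341.64 | 221 15 342.0 | 222 13 341.23 | 223 13 341.0 | 224 14 342.57 | 225 15 342.0 | 226 14 341.5 | 227 15 342.07 | 228 12 340.75 | 229 11 341.45 | 230 8 343.12 | 231 7 346.29 | 
200 BG [ 51  50  48  73  92 106  99  68  54  48  45  54  57  65  64] N [ 52  52  50  78  98 112 106  72  61  52  48  58  60  67  67]
201 BG [ 48  56  58  52  67  77  86 101 106 100  71  50  49  50  52] N [51 58 61 57 61 66 69 86 93 77 60 52 52 53 51]
202 BG [ 59  84  89 104 136 141 150 155 152 162 118  70  55  49  49] N [ 59  85  95  92 100 105 107 109 107 117  90  62  54  50  52]
203 BG [ 90  90  86 145 171 165 146 135 118 122 134 117  80  59  55] N [ 95  95  91  99 131 145 153 154 157 167 149 111  77  61  56]
204 BG [ 89  87  85 104 127 128 148 165 169 169 183 139  95  84  73] N [ 91  92  89 127 144 140 130 120 146 178 194 158 106  86  75]
205 BG [ 88  86 106 107  89  90  84  93  90  84  83  81  99  94  88] N [ 91  90 112 123 167 176 177 161 161 134 125 112 109  97  94]
206 BG [ 88  85 164 144  92  79  79  92  89  86  84  77 150 116  87] N [ 92  89 172 136  91  88  91 103  98  89  87  82 156 123  90]
207 BG [ 88  83 146 111  98  91  81  82  84  83  83  90 154 117  87] N [ 92  87 154 116 100 108  98  87  88  98 103  95 159 122  91]
```

```bash
m="python3 -m inch"
p(){ egrep 'clock|tcp|wrist'|tr '\n' ' '; echo; }
$m '[-0.06,0,1,0,0,0,1.5,0,0,0,1.5,0,0,0,0.8,0,0,0,0.5,0]' |p
$m '[0,0,0.4,0,0,0,0.5,0,0,0,0.5,0,0,0,0.5,0,0,0,0,0]' |p
$m '[0,0,0.7,0,0,0,1,0,0,0,1,0,0,0,0.8,0,0,0,0.5,0]' |p
python3 -c "
from h import *
to([.4494,-.2806,.1121],12)"
```

```text
clock: 43.58 tcp_pos: [0.4482, -0.2801, 0.1807] wrist_force: [0.1, 0.4, -0.5] 
clock: 44.0 tcp_pos: [0.4487, -0.2804, 0.1626] wrist_force: [-0.2, 0.4, -1.5] 
clock: 44.42 tcp_pos: [0.4482, -0.28, 0.1217] wrist_force: [-1.3, 0.3, -2.1] 
t 44.42 tcp [ 0.4482 -0.28    0.1217] close 11.9 tilt [-0.0017  0.0015] shift cm [-0.08  0.1   0.96] turn -0.0024421030996544246 j6 0.653 F [-1.3  0.3 -2.1] T [0.   0.06 0.01] gap 0.0248
```

No resistance, so the blade is through the hole. Lowering the last part gently.

```bash
m="python3 -m inch"
p(){ egrep 'clock|tcp|wrist'|tr '\n' ' '; echo; }
$m '[0,0.03,0.3,0,0,0.03,0.2,0,0,0,0.1,0,0,0,0,0,0,0,0,0]' |p
$m '[0,0,0.1,0,0,0,0.1,0,0,0,0,0,0,0,0,0,0,0,0,0]' |p
$m '[0,0,0.05,0,0,0,0,0,0,0,0,0,0,0,0,0,0,0,0,0]' |p
```

```text
clock: 44.83 tcp_pos: [0.4498, -0.2807, 0.1178] wrist_force: [-0.0, -0.3, -0.6] 
clock: 45.25 tcp_pos: [0.4496, -0.2805, 0.1155] wrist_force: [-0.7, -0.7, -1.2] 
clock: 45.67 tcp_pos: [0.4495, -0.2805, 0.1149] wrist_force: [-0.5, 0.4, -1.5]
```

```bash
m="python3 -m inch"
p(){ egrep 'clock|tcp|wrist'|tr '\n' ' '; echo; }
$m '[0,0,0.1,0,0,0,0.1,0,0,0,0,0,0,0,0,0,0,0,0,0]' |p
$m '[0,0,0.05,0,0,0,0.03,0,0,0,0,0,0,0,0,0,0,0,0,0]' |p
$m '[0,0,0.05,0,0,0,0,0,0,0,0,0,0,0,0,0,0,0,0,0]' |p
```

```text
clock: 46.08 tcp_pos: [0.4495, -0.2805, 0.1129] wrist_force: [-0.3, 0.2, -1.2] 
clock: 46.5 tcp_pos: [0.4496, -0.2806, 0.1123] wrist_force: [-0.4, -0.2, -0.0] 
clock: 46.92 tcp_pos: [0.4497, -0.2807, 0.1122] wrist_force: [-2.9, 0.4, 6.3]
```

```bash
m="python3 -m inch"
p(){ egrep 'clock|tcp|wrist|gap'|tr '\n' ' '; echo; }
$m '[0,0,-0.1,0,0,0,0,0,0,0,0,0,0,0,0,0,0,0,0,0]' |p
$m '[0,0,0,0,0,0,0,0,0,0,0,0,0,0,0,0,0,0,0,0]' 1 |p
$m '[0,0,0,0,0,0,0,0,0,0,0,0,0,0,0,0,0,0,0,0]' |p
$m '[0,0,-0.5,0,0,0,-1.5,0,0,0,-2.5,0,0,0,-2.5,0,0,0,-2.5,0]' |p
$m '[0,0,-1.5,0,0,0,-0.8,0,0,0,0,0,0,0,0,0,0,0,0,0]' |p
python3 - <<'E'
from h import *
N=np.mean([eyes.read_camera("side")[:,:,::-1].astype(float) for _ in range(6)],0); BG=np.load("pics/sideavg.npy")
D=np.abs(N-BG).sum(2); 
for y in range(200,290,3):
    d=D[y,325:365]; m=d>60; print(y,m.sum(),np.where(m)[0][[0,-1]]+325 if m.any() else "",end=" | ")
print(); R_=D>90; print("changed px rows/cols below row 195:",[(y,x) for y,x in np.argwhere(R_) if y>195 and x>230][:60])
for v in(220,230,240): print([int(i) for i in N[v,332:358].mean(1)],[int(i) for i in BG[v,332:358].mean(1)])
to([.4494,-.2806,.232],12)
E
```

```text
clock: 47.33 tcp_pos: [0.4495, -0.2804, 0.1124] wrist_force: [-0.2, 0.0, -2.1] finger_gap: 0.0245 
clock: 47.75 tcp_pos: [0.4496, -0.2806, 0.1127] wrist_force: [-1.0, 0.4, 0.2] finger_gap: 0.0832 
clock: 48.17 tcp_pos: [0.4496, -0.2805, 0.1127] wrist_force: [-0.6, 0.3, 0.4] finger_gap: 0.0853 
clock: 48.58 tcp_pos: [0.4493, -0.2803, 0.2089] wrist_force: [0.3, -0.0, 0.2] finger_gap: 0.0854 
clock: 49.0 tcp_pos: [0.449, -0.2801, 0.2294] wrist_force: [-0.5, 0.8, 0.3] finger_gap: 0.0855 
200 0  | 203 2 [326 327] | 206 0  | 209 0  | 212 0  | 215 0  | 218 2 [335 336] | 221 2 [335 336] | 224 0  | 227 0  | 230 0  | 233 0  | 236 0  | 239 0  | 242 0  | 245 2 [339 350] | 248 1 [350 350] | 251 1 [335 335] | 254 4 [343 355] | 257 8 [336 343] | 260 0  | 263 0  | 266 0  | 269 0  | 272 0  | 275 0  | 278 0  | 281 0  | 284 4 [333 336] | 287 3 [336 338] | 
changed px rows/cols below row 195: [(np.int64(202), np.int64(322)), (np.int64(202), np.int64(323)), (np.int64(202), np.int64(324)), (np.int64(202), np.int64(325)), (np.int64(202), np.int64(326)), (np.int64(202), np.int64(327)), (np.int64(203), np.in
[... 1841 characters left out ...]
 30, 36, 39, 42, 41, 39, 39, 42, 38, 39, 40, 39, 37, 37, 50, 54, 54, 52, 53, 53, 52]
[87, 101, 100, 86, 51, 36, 36, 37, 35, 36, 37, 37, 35, 39, 37, 38, 35, 42, 38, 49, 51, 54, 44, 42, 43, 43] [83, 96, 95, 71, 42, 35, 36, 35, 36, 35, 37, 37, 36, 36, 34, 38, 36, 36, 37, 49, 52, 52, 43, 38, 40, 41]
[52, 52, 50, 47, 37, 36, 39, 36, 38, 35, 36, 36, 38, 36, 36, 37, 35, 35, 35, 47, 93, 83, 106, 99, 108, 115] [49, 50, 48, 43, 35, 36, 35, 35, 36, 33, 33, 34, 34, 33, 36, 35, 34, 35, 41, 46, 89, 78, 100, 96, 103, 109]
t 49.3 tcp [ 0.4493 -0.2803  0.23  ] close 11.9 tilt [-0.0009  0.001 ] shift cm [-0.03  0.01 -0.2 ] turn -0.002475742177948881 j6 0.654 F [-0.1 -0.2  0.3] T [-0.01 -0.01 -0.05] gap 0.0857
```

The driver stands in the stand as it did at first, with only sub-pixel differences. The screw head has sunk and nothing else has changed.

```bash
python3 -c "
from workcell import env
print(env.hand_in())"
```

```text
the job is handed in; nothing more can be done
None
```

I turned the slotted screw clockwise to its stop, tightening it to about 0.32 N m by the wrist sensor. I then put the driver back upright in its stand and handed the job in at about 49 s; no verdict was returned.

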